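Hang the cordless screwdriver in the spring-balanced tool arm

ROBOT

A 7-joint arm with a two-finger parallel gripper is mounted at the origin on the work surface. World frame = base frame: x ahead of the robot, y to its left, z up, the work surface at z = 0. Lengths are in m, angles in degrees, forces in N, time in s.
With the tool pointing down it reaches from about 0.425 to 0.875 m from the base axis. Payload 4.7 kg.
Tool frame: the origin (TCP) lies at the very end of the fingers, on their centre line; the grasp point (between the pads) lies env.grip_point_offset behind it (env.grip_point_offset is the distance from the TCP to the grasp point, in m); z points along the fingers, y is the direction in which the jaws open and shut (so a half turn about z gives the same grasp; the last joint's range is limited). The gripper opens to 87 mm and grips with 3 to 60 N. Pads are 19 mm wide; open, the fingers measure 117 mm over their backs; the gripper's body (75 mm by 190 mm) begins 51 mm behind the grasp point.
Start: joints at [76.553, 18.392, -4.016, 83.108, 1.295, 78.541, -3.26], TCP at [0.16, -0.63, 0.223] pointing down, gripper open.
Joint ranges: [-163.93, 163.93], [-17.29, 119.83], [-79.2, 71.16], [3.27, 140.29], [-89.18, 269.18], [5.43, 117.66], [-154.24, 154.24]. Speed limits (degrees/s): [147.25, 147.25, 180, 180, 180, 180, 180].

INTERFACE

Orientations are given as [roll, pitch, yaw] about the fixed x, y, z axes, in that order (R = Rz(yaw) Ry(pitch) Rx(roll)).
In Python, from cell import env gives the robot as it stands.
- The arm moves only by the tool send_rows, never from a script. Its argument "plan" is a list of rows, each a list of 7 numbers: the finger opening in mm, from 0 to 87, then the shift along the tool's x, y, z in mm, then the turn, a rotation vector about the tool's x, y, z in rad. A call has 1 to 12 rows; each row shifts and turns the commanded pose from where the row before left it, along the tool's axes as they then stand; what a row does not reach is not made up. A row lasts 1/10 s, in which the tool goes at most 50 mm and 8.59 degrees, less where a joint would pass 70% of its speed; a pose out of reach is approached as far as the arm can. A call is refused whole if a number of a shift passes 50 or a number of a turn 0.15, either way. A call with a gripper value outside its range is refused whole. The fingers move at their own pace and stop on an object; "grip_force" is the grip in N (left out, the last holds). Time passes only in rows, so rows that do not move let the fingers close. It gives the time, the measured TCP pose, the force and the opening at its end, in the units of the state.
- env.get_obs(): the state, without advancing time (a new reading comes with each control period).
- env.read_camera(name): name is "side" or "top" or "wrist"; returns the picture (400x640x3 uint8, red, green, blue); there is no depth.
- env.get_calibration(name): a dict with "fx", "fy", "cx", "cy" (pixels), "extrinsics" (4x4, takes a point from camera to world coordinates). Camera axes: x right, y down, z forward; pixel columns grow to the right and rows downward; lengths in m; the calibration is good to about 2 mm. The wrist camera is an equidistant fisheye: a pixel r from the principal point sees the ray r / f radians off the axis. A picture is of the moment at which its call begins: read the wrist's pose just before it. get_calibration takes no time and is no camera call; for the wrist camera it gives the pose at the moment of the call.
- env.sign_off(): hands the job in, once; it reports no verdict.
Trained networks look in the newest picture that a camera, given by its name, has taken for a name from the list of things; names that differ only in an ending like _2 or _b are one class to them, and where a whole thing is asked for, a point or a joint stands for the part that bears it (a point fixed in the world has none). Each returns a list of dicts, best first, with "confidence" (0 to 1); they miss things now and then, are a little off and sometimes report something else, mostly with a low value. They report only what shows in the picture. A call takes as long as a camera call.
- env.regions_of(camera, query): "region" (400x640 bool, what is visible of it) and "rect" ([left, top, right, bottom] in pixels, round what is visible of it).
The state is a dict: "time_s": time; "qpos": joint angles; "joint_velocities": joint speeds; "effort": joint torques, N m; "tool_pos": TCP position; "tool_rot": TCP orientation; "force": force on the tool from outside, world axes, zero at the start; "wrist_torque": the same for the moment, N m; "grip_width": finger opening in m.
Only numpy, scipy, OpenCV 4.12 (cv2) and the standard library are available. Lean on these libraries where they do the work, as an engineer would, in place of code of your own. Each camera call takes 0.05 s, during which the arm holds its last target. There are 200 camera calls.

TASK

Take the cordless screwdriver out of the rack, slide it through the open front of the nest on the balanced arm and let its collar down into the nest. The arm sinks along its arc as it takes the weight: ease the screwdriver down with it, never forcing it or letting the arm drop or spring back, and let go only once the arm has settled and carries the tool, so that it hangs upright and still. Leave everything else on the bench where it is.

Things in the scene. Friction and masses are not known exactly. Their poses are not given: they have to be found in the camera images.
- driver: Cordless in-line screwdriver, 200 mm long, 0.35 to 0.7 kg (unknown), upright in one of the three rack wells, bit down; the thickest, tallest tool there. Origin at the bit's tip, z up its axis, round. Bit, chuck and nose up to 64 mm from the tip; barrel 31 mm diameter, 64 to 116 mm; collar 116 to 126 mm; black handle 36 mm diameter, 126 to 190 mm, to be gripped from above; rounded top to 200 mm.
- driver_collar (a point): Centre of the underside of the screwdriver's collar, 116 mm above the bit's tip. The collar is 50 mm in diameter and 10 mm thick, its lower edge bevelled 3 mm. This face rests on the rack's top plate at the start and on the nest's plate when hung.
- rack: Fixed tool rack; aluminium top plate 90 x 240 mm, its top 130 mm above the bench, with three 37 mm through wells at y = -70, 0 and +70 mm of its frame. Origin on the bench under its middle, z up. The tools hang in the wells by their collars and lift straight out.
- nest (a point): Centre of the nest's seat at the end of the balanced arm, on the top face of its 8 mm plate, 273 mm above the bench when empty. z up, always level; x points out of the open front. A 36 mm wide slot runs from 18 mm behind the centre out through the front (prongs end 36 mm ahead). A rim 5 mm high, inside radius 27.5 mm, open at the slot, stands on the plate: the collar goes over it, then inside.
- head: End part of the balanced arm: the nest's aluminium plate on a black end block. Axes parallel to the nest's; origin on its lower pivot, 70 mm behind and 68 mm below the nest's centre. Springs hold the arm against its upper stop: empty it takes 1.5 to 3 N to start sinking, then about 40 N per metre more, little friction or damping; it turns freely about its post. Lower stop at nest height 120 mm.
- deburrer: Bystander: deburring tool in another well, slim black handle 20 to 23 mm wide, collar 44 mm; top 164 mm above the bench.
- nutdriver: Bystander: stubby nut driver in the third well, grey pear-shaped handle up to 32 mm wide, collar 44 mm; top 162 mm above the bench.
- plate: Bystander: loose aluminium plate 110 x 75 x 10 mm with a hole, lying on the bench.
- clamp: Bystander: dark steel hold-down clamp 85 x 24 x 34 mm lying on the bench.
- wrench: Bystander: spanner 150 mm long lying on the bench.
- brush: Bystander: chip brush 190 mm long lying on the bench.
- oil: Bystander: white oil bottle 44 mm in diameter, 100 mm high.
- tray: Bystander: grey collet tray 100 x 130 x 32 mm.
- link_end (a point): Middle of the upper pivot at the head's end of the arm, 70 mm behind and 18 mm below the nest's centre. Two parallel links, 280 mm between pivots, carry the head from the post; empty they rise 0.436 rad (25 degrees) towards it. When the nest has sunk by d m it has moved out along its x by 0.28*(cos(asin(0.4226 - d/0.28)) - 0.9063) m. Loaded it settles 20 to 135 mm down, depending on the weights.

How it is judged:
By the outcome, as a careful person would: the job done as asked, in the order asked, and still so for the second after the job is handed in, with the robot touching nothing.
It also fails if it takes over 54 s, if anything falls off the work surface, if the arm or the gripper's body presses on something with over 40 N, if the wrist force passes 120 N, or if a joint passes its speed limit or range.

## Working session

There is one attempt and no reset: what is moved stays moved. The work goes in short steps, Python scripts to look and compute and a tool call to move; the robot and the scene stay as the last step left them, time stands still between calls to the robot, and variables do not carry over. Pictures are saved under pics/ and viewed, about 8 in all and at most 12, crops included, and the job is handed in when it is done.

Besides the shell and the picture viewer there is one more tool, called as a command line: name --pt "numbers of a row" for each row, then --argument value for the rest. send_rows: Moves the arm, as the interface text tells. Its arguments: {"type":"object","properties":{"plan":{"type":"array"},"grip_force":{"type":"number"}},"required":["plan"]}

```bash
ls; mkdir -p pics; python3 - <<'E'
from cell import env
import cv2, numpy as np
o=env.get_obs()
print({k:np.round(v,3).tolist() for k,v in o.items()}, env.grip_point_offset)
ims=[]
for c in ["top","side"]:
    im=env.read_camera(c); ims.append(im)
    k=env.get_calibration(c); print(c,{a:np.round(b,3).tolist() for a,b in k.items()})
    for q in ["driver","rack","nest","head","driver_collar","deburrer","nutdriver","link_end"]:
        for r in env.regions_of(c,q)[:2]:
            ys,xs=np.nonzero(r["region"]); print(c,q,round(r["confidence"],2),np.round(r["rect"],1).tolist(),xs.mean().round(1),ys.mean().round(1),len(xs))
cv2.imwrite("pics/a.png",cv2.resize(np.vstack(ims),None,fx=.75,fy=.75)[:,:,::-1])
cv2.imwrite("pics/top.png",ims[0][:,:,::-1]);cv2.imwrite("pics/side.png",ims[1][:,:,::-1])
E
```

```text
pics
{'time_s': 0.0, 'qpos': [76.553, 18.438, -4.015, 83.175, 1.295, 78.541, -3.261], 'joint_velocities': [0.06, -0.069, -0.062, -0.058, -0.105, 0.018, -0.069], 'effort': [0.0, -49.128, -0.404, -31.252, -0.064, 0.044, 0.0], 'tool_pos': [0.16, -0.629, 0.221], 'tool_rot': [-179.891, 0.006, 14.255], 'force': [0.496, -0.207, -0.631], 'wrist_torque': [-0.021, 0.039, 0.064], 'grip_width': 0.087} 0.0187
top {'fx': 396.123, 'fy': 396.123, 'cx': 323.75, 'cy': 198.437, 'extrinsics': [[-0.012, -0.993, 0.117, 0.457], [-1.0, 0.011, -0.007, 0.073], [0.006, -0.117, -0.993, 1.323], [0.0, 0.0, 0.0, 1.0]]}
top driver 0.69 [399.0, 223.2, 417.4, 236.9] 407.7 229.3 243
top rack 0.74 [382.2, 212.4, 469.1, 243.4] 425.2 229.4 2072
top nest 0.72 [369.2, 135.3, 411.7, 165.8] 390.3 150.1 1241
top nest 0.58 [256.5, 175.4, 294.0, 222.1] 273.4 194.3 790
top head 0.58 [257.7, 174.0, 294.9, 221.6] 273.3 194.3 799
top driver_collar 0.65 [400.2, 220.3, 418.9, 239.7] 407.7 229.0 259
top deburrer 0.52 [424.3, 220.8, 438.2, 238.4] 429.9 228.4 177
top nutdriver 0.48 [445.8, 219.9, 460.1, 238.3] 453.8 227.2 192
top link_e
[... 177 characters left out ...]
5, 0.744, -0.834], [0.007, -0.806, -0.592, 0.875], [0.0, 0.0, 0.0, 1.0]]}
side driver 0.7 [309.3, 242.9, 331.6, 278.0] 320.5 263.4 606
side rack 0.15 [308.5, 240.4, 331.4, 281.6] 320.9 262.9 689
side nest 0.85 [274.2, 129.0, 317.9, 159.9] 299.1 142.2 790
side head 0.64 [270.9, 128.5, 318.1, 159.5] 299.1 142.2 764
side head 0.62 [270.9, 142.2, 281.0, 166.9] 273.3 158.1 234
side driver_collar 0.98 [309.8, 243.2, 330.7, 278.6] 320.2 263.6 622
side deburrer 0.58 [323.3, 283.4, 344.8, 305.4] 333.9 294.1 335
side deburrer 0.17 [274.3, 127.7, 318.8, 160.0] 299.4 142.0 740
side nutdriver 0.56 [339.0, 307.3, 362.1, 332.0] 349.0 318.4 357
side link_end 0.85 [275.2, 129.4, 315.2, 160.4] 299.5 141.9 735
```

View pics/a.png

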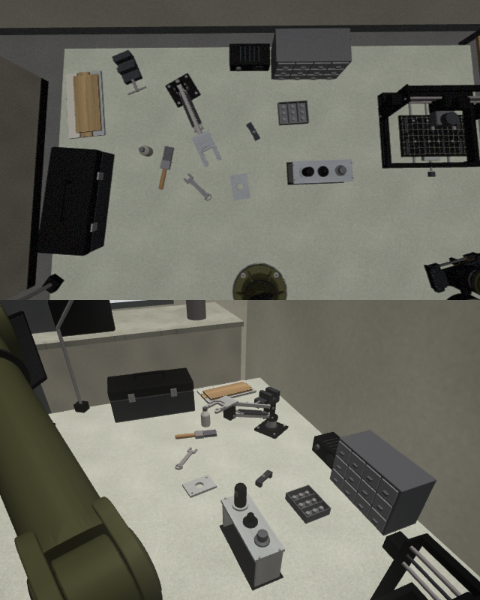

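```bash
python3 - <<'E'
import cv2,numpy as np
t=cv2.imread("pics/top.png");s=cv2.imread("pics/side.png")
a=cv2.resize(t[150:250,200:400],(800,400),interpolation=cv2.INTER_CUBIC)
b=cv2.resize(s[100:200,190:390],(800,400),interpolation=cv2.INTER_CUBIC)
cv2.imwrite("pics/b.png",cv2.resize(np.vstack([a,b]),(600,600)))
E
```

```text
(no output)
```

View pics/b.png

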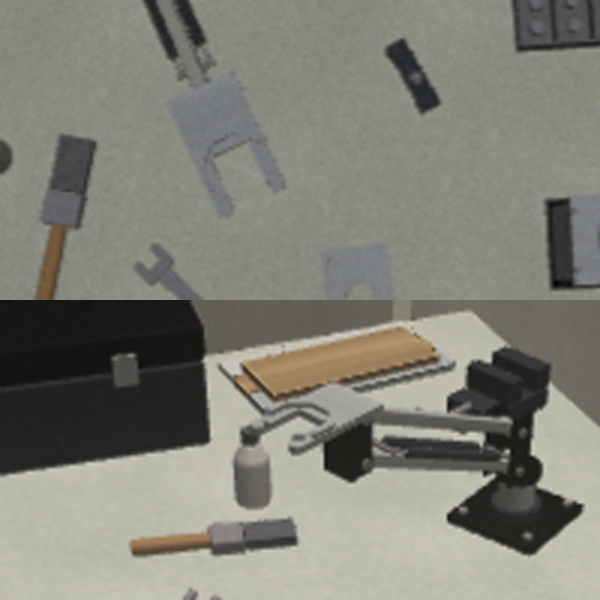

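The overview shows the rack at top px (425,229) with the tall driver in its left well (408,229). The nest's slot is at px (280,205), with prong tips near (275,220) and (294,212), opening towards the robot.

```bash
cat > h.py <<'E'
import numpy as np, cv2
from cell import env
def ray(c,u,v,k=None):
    k=k or env.get_calibration(c); E=np.array(k["extrinsics"])
    x=(u-k["cx"])/k["fx"]; y=(v-k["cy"])/k["fy"]
    if c=="wrist":
        r=np.hypot(x,y); s=np.sin(r)/max(r,1e-9); d=np.array([x*s,y*s,np.cos(r)])
    else: d=np.array([x,y,1.])
    return E[:3,3],E[:3,:3]@d
def atz(c,u,v,z,k=None):
    o,d=ray(c,u,v,k); return o+d*(z-o[2])/d[2]
def proj(c,P,k=None):
    k=k or env.get_calibration(c); E=np.array(k["extrinsics"])
    p=(np.asarray(P)-E[:3,3])@E[:3,:3]
    if c=="wrist":
        th=np.arctan2(np.hypot(p[0],p[1]),p[2]); n=np.hypot(p[0],p[1])+1e-12; x,y=p[0]/n*th,p[1]/n*th
    else: x,y=p[0]/p[2],p[1]/p[2]
    return np.array([k["fx"]*x+k["cx"],k["fy"]*y+k["cy"]])
E
python3 - <<'E'
from h import *
r=lambda a:np.round(a,4).tolist()
print("driver top",r(atz("top",407.7,229.2,.20)),"side",r(atz("side",320.4,246,.21)))
print("deb",r(atz("top",430,228.5,.16)),"nut",r(atz("top",453.8,227.2,.15)))
print("tipL",r(atz("top",200+226/3,150+212/3,.273)),"tipR",r(atz("top",200+281/3,150+187/3,.273)))
print("back",r(atz("top",200+229/3,150+149/3,.273)), "headback",r(atz("top",200+203/3,150+88/3,.273)))
print("side tips",r(atz("side",190+245/3,100+(430-300)/3,.273)),r(atz("side",190+297/3,100+(443-300)/3,.273)))
E=np.array(env.get_calibration("wrist")["extrinsics"]);print(E.round(3)); print(env.get_obs()["tool_pos"])
E
```

```text
driver top [0.4986, -0.1721, 0.2] side [0.5004, -0.1771, 0.21]
deb [0.5013, -0.2464, 0.16] nut [0.5047, -0.3199, 0.15]
tipL [0.5225, 0.1941, 0.273] tipR [0.5441, 0.1454, 0.273]
back [0.5785, 0.1915, 0.273] headback [0.6336, 0.2149, 0.273]
side tips [0.5094, 0.1886, 0.273] [0.5456, 0.149, 0.273]
[[ 0.248 -0.935 -0.255  0.23 ]
 [-0.969 -0.239 -0.065 -0.612]
 [-0.     0.263 -0.965  0.386]
 [ 0.     0.     0.     1.   ]]
[ 0.16002718 -0.63003963  0.22259959]
```

```bash
cat >> h.py <<'E'
from scipy.spatial.transform import Rotation as Ro
def rows(wps,start=None,grip=87):
    """wps: list of (x,y,z,yaw_deg,nrows), tool pointing down; prints rows"""
    if start is None:
        o=env.get_obs(); p=np.array(o["tool_pos"]); R=Ro.from_euler("xyz",o["tool_rot"],degrees=True)
    else: p=np.array(start[:3]); R=Ro.from_euler("xyz",[180,0,start[3]],degrees=True)
    for x,y,z,yaw,n in wps:
        T=Ro.from_euler("xyz",[180,0,yaw],degrees=True); rv=(R.inv()*T).as_rotvec()/n; st=(np.array([x,y,z])-p)/n
        for i in range(n):
            s=R.inv().apply(st)*1000; print([grip]+np.round(s,1).tolist()+np.round(rv,4).tolist()); R=R*Ro.from_rotvec(rv)
        p=np.array([x,y,z]); R=T; print("--")
E
python3 -c "
from h import *
rows([(.42,-.35,.40,90,12),(.545,.11,.40,90,12)])"
```

```text
[87, 26.7, -17.3, -14.8, 0.0, 0.0, -0.1102]
[87, 28.5, -14.2, -14.8, 0.0, 0.0, -0.1102]
[87, 29.9, -11.0, -14.8, 0.0, 0.0, -0.1102]
[87, 30.9, -7.7, -14.8, 0.0, 0.0, -0.1102]
[87, 31.6, -4.2, -14.8, 0.0, 0.0, -0.1102]
[87, 31.8, -0.7, -14.8, 0.0, 0.0, -0.1102]
[87, 31.7, 2.8, -14.8, 0.0, 0.0, -0.1102]
[87, 31.2, 6.2, -14.8, 0.0, 0.0, -0.1102]
[87, 30.3, 9.6, -14.8, 0.0, 0.0, -0.1102]
[87, 29.1, 12.9, -14.8, 0.0, 0.0, -0.1102]
[87, 27.5, 16.0, -14.8, 0.0, 0.0, -0.1102]
[87, 25.6, 19.0, -14.8, 0.0, 0.0, -0.1102]
--
[87, 38.3, 10.4, 0.0, 0.0, 0.0, 0.0]
[87, 38.3, 10.4, 0.0, 0.0, 0.0, 0.0]
[87, 38.3, 10.4, 0.0, 0.0, 0.0, 0.0]
[87, 38.3, 10.4, 0.0, 0.0, 0.0, 0.0]
[87, 38.3, 10.4, 0.0, 0.0, 0.0, 0.0]
[87, 38.3, 10.4, 0.0, 0.0, 0.0, 0.0]
[87, 38.3, 10.4, 0.0, 0.0, 0.0, 0.0]
[87, 38.3, 10.4, 0.0, 0.0, 0.0, 0.0]
[87, 38.3, 10.4, 0.0, 0.0, 0.0, 0.0]
[87, 38.3, 10.4, 0.0, 0.0, 0.0, 0.0]
[87, 38.3, 10.4, 0.0, 0.0, 0.0, 0.0]
[87, 38.3, 10.4, 0.0, 0.0, 0.0, 0.0]
--
```

send_rows --pt "87 26.7 -17.3 -14.8 0 0 -0.11" --pt "87 28.5 -14.2 -14.8 0 0 -0.11" --pt "87 29.9 -11 -14.8 0 0 -0.11" --pt "87 30.9 -7.7 -14.8 0 0 -0.11" --pt "87 31.6 -4.2 -14.8 0 0 -0.11" --pt "87 31.8 -0.7 -14.8 0 0 -0.11" --pt "87 31.7 2.8 -14.8 0 0 -0.11" --pt "87 31.2 6.2 -14.8 0 0 -0.11" --pt "87 30.3 9.6 -14.8 0 0 -0.11" --pt "87 29.1 12.9 -14.8 0 0 -0.11" --pt "87 27.5 16 -14.8 0 0 -0.11" --pt "87 25.6 19 -14.8 0 0 -0.11"

```text
time_s: 2.1
tool_pos: [0.4209, -0.3492, 0.401]
tool_rot: [180.0, 0.0, 90.1]
force: [-0.6, -0.7, 0.4]
grip_width: 0.0869
```

send_rows --pt "87 38.3 10.4 0 0 0 0" --pt "87 38.3 10.4 0 0 0 0" --pt "87 38.3 10.4 0 0 0 0" --pt "87 38.3 10.4 0 0 0 0" --pt "87 38.3 10.4 0 0 0 0" --pt "87 38.3 10.4 0 0 0 0" --pt "87 38.3 10.4 0 0 0 0" --pt "87 38.3 10.4 0 0 0 0" --pt "87 38.3 10.4 0 0 0 0" --pt "87 38.3 10.4 0 0 0 0" --pt "87 38.3 10.4 0 0 0 0" --pt "87 0 0 0 0 0 0"

```text
time_s: 3.3
tool_pos: [0.535, 0.078, 0.4003]
tool_rot: [180.0, -0.2, 90.5]
force: [-0.1, -0.5, -0.2]
grip_width: 0.0869
```

```bash
python3 - <<'E'
from h import *
o=env.get_obs(); print(o["time_s"],o["tool_pos"],o["tool_rot"],o["force"])
k=env.get_calibration("wrist"); print(k["fx"],k["cx"],k["cy"])
im=env.read_camera("wrist"); np.savez("w1.npz",im=im,E=k["extrinsics"])
for q in ["nest","head"]:
  for r in env.regions_of("wrist",q)[:2]: print(q,r["confidence"],r["rect"])
for P in [(.566,.185,.273)]: print(proj("wrist",P,k))
im=im.copy(); cv2.circle(im,tuple(int(a) for a in proj("wrist",(.566,.185,.273),k)),2,(255,0,0))
cv2.imwrite("pics/c.png",im[:,:,::-1])
E
```

```text
3.3 [0.53497409 0.0779734  0.40031019] [179.9756178   -0.21225478  90.49951422] [-0.10935668 -0.49750567 -0.22697961]
309.70691628693146 318.3524823323731 199.62405136317795
nest 0.83 [298.5, 19.5, 433.0, 123.4]
head 0.78 [299.4, 20.4, 432.4, 125.2]
[352.76269808  81.63092554]
```

View pics/c.png

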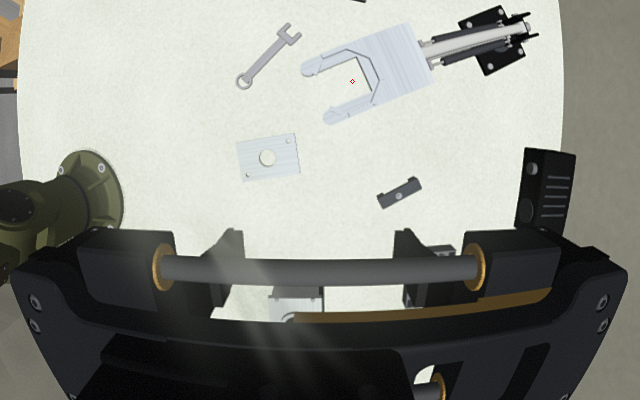

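The wrist image shows the nest at px (302-433, 20-125). Its slot opens left, and my rough centre (353,82) falls near the slot. I'll overlay a slot model on a zoomed crop.

```bash
cat > ov.py <<'E'
from h import *
def overlay(im,k,c,yaw,box,s,fn,z=.273):
    x0,y0,x1,y1=box; a=cv2.resize(im[y0:y1,x0:x1],None,fx=s,fy=s,interpolation=cv2.INTER_CUBIC)
    R=Ro.from_euler("z",yaw,degrees=True).as_matrix()
    def line(pts,col):
        p=np.array([proj("wrist",np.array([c[0],c[1],z])+R@np.array([u,v,h]),k) for u,v,h in pts]); p=((p-[x0-.5,y0-.5])*s).astype(int)
        cv2.polylines(a,[p.reshape(-1,1,2)],False,col,1)
    line([(.036,.018,0),(-.018,.018,0),(-.018,-.018,0),(.036,-.018,0)],(255,0,0))
    t=np.radians(np.linspace(41,319,40)); line([(.0275*np.cos(q),.0275*np.sin(q),.005) for q in t],(0,160,0))
    line([(-.003,0,0),(.003,0,0)],(255,0,255)); line([(0,-.003,0),(0,.003,0)],(255,0,255))
    cv2.imwrite(fn,a[:,:,::-1])
E
python3 - <<'E'
from ov import *
d=np.load("w1.npz"); k=env.get_calibration("wrist"); k["extrinsics"]=d["E"]
overlay(d["im"],k,(.566,.185),-154.5,(295,15,440,130),5,"pics/d.png")
E
```

```text
(no output)
```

View pics/d.png

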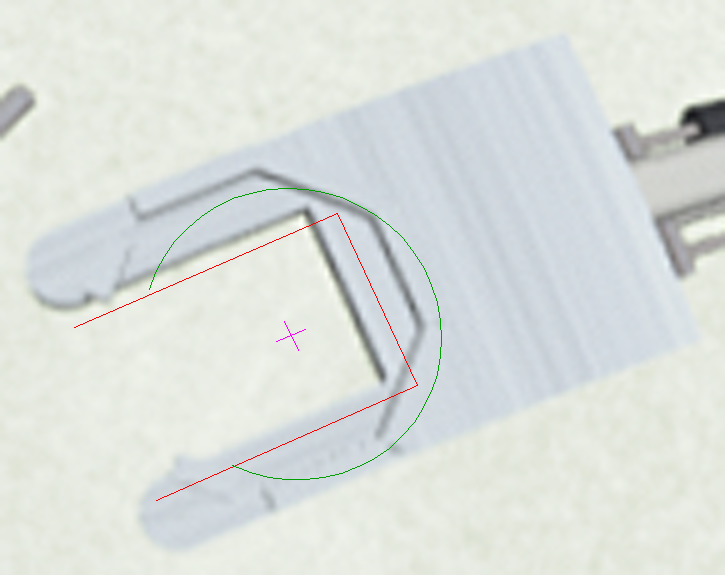

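```bash
python3 - <<'E'
from h import *
rows([(.50,-.255,.36,90,9)])
d=np.load("w1.npz"); k=env.get_calibration("wrist"); k["extrinsics"]=d["E"]
from ov import overlay
overlay(d["im"],k,(.5608,.1865),-155.4,(295,15,440,130),5,"pics/d2.png")
E
```

```text
[87, -36.1, -3.9, 4.5, -0.0, 0.0001, -0.0003]
[87, -36.1, -3.9, 4.5, -0.0, 0.0001, -0.0003]
[87, -36.1, -3.9, 4.5, -0.0, 0.0001, -0.0003]
[87, -36.1, -3.9, 4.5, -0.0, 0.0001, -0.0003]
[87, -36.1, -3.9, 4.5, -0.0, 0.0001, -0.0003]
[87, -36.1, -3.9, 4.5, -0.0, 0.0001, -0.0003]
[87, -36.1, -3.9, 4.5, -0.0, 0.0001, -0.0003]
[87, -36.1, -3.9, 4.5, -0.0, 0.0001, -0.0003]
[87, -36.1, -3.9, 4.5, -0.0, 0.0001, -0.0003]
--
```

View pics/d2.png

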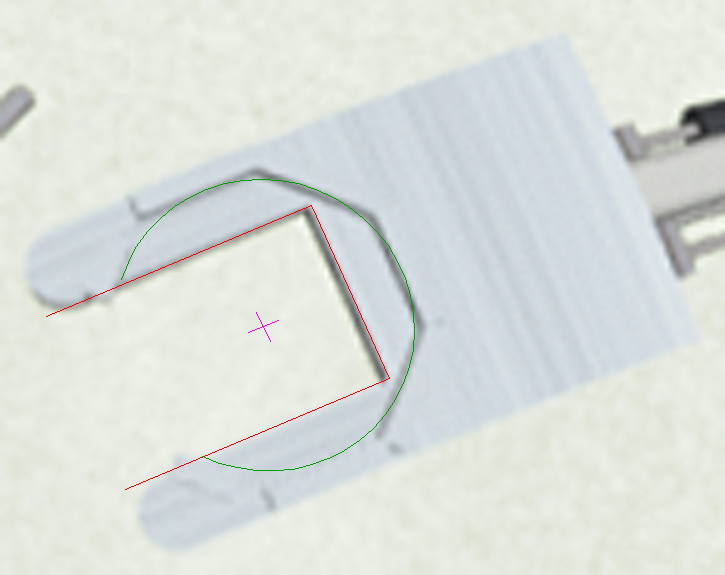

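The shifted model now lies on the slot edges and rim, so the nest is at (0.561, 0.1865) with yaw -155.4°. Next is the driver.

send_rows --pt "87 -36.1 -3.9 4.5 0 0 0" --pt "87 -36.1 -3.9 4.5 0 0 0" --pt "87 -36.1 -3.9 4.5 0 0 0" --pt "87 -36.1 -3.9 4.5 0 0 0" --pt "87 -36.1 -3.9 4.5 0 0 0" --pt "87 -36.1 -3.9 4.5 0 0 0" --pt "87 -36.1 -3.9 4.5 0 0 0" --pt "87 -36.1 -3.9 4.5 0 0 0" --pt "87 -36.1 -3.9 4.5 0 0 0" --pt "87 0 0 0 0 0 0" --pt "87 0 0 0 0 0 0"

```text
time_s: 4.55
tool_pos: [0.4982, -0.2564, 0.3593]
tool_rot: [-180.0, -0.0, 89.6]
force: [0.0, 0.3, 0.8]
grip_width: 0.0868
```

```bash
python3 - <<'E'
from h import *
o=env.get_obs(); print(o["time_s"],o["tool_pos"],o["tool_rot"])
k=env.get_calibration("wrist")
im=env.read_camera("wrist")
for q in ["driver","driver_collar","deburrer"]:
  for r in env.regions_of("wrist",q)[:1]: print(q,r["confidence"],r["rect"])
im=im.copy(); c=(.499,-.175)
t=np.linspace(0,2*np.pi,60)
L=lambda r,z,col:cv2.polylines(im,[np.array([proj("wrist",(c[0]+r*np.cos(a),c[1]+r*np.sin(a),z),k)*16 for a in t]).astype(int).reshape(-1,1,2)],True,col,1,shift=4)
np.savez("w2.npz",im=im,E=k["extrinsics"])
L(.025,.140,(255,0,0)); L(.018,.204,(0,255,0))
print(proj("wrist",(*c,.214),k))
cv2.imwrite("pics/e.png",cv2.resize(im[40:260,220:460],None,fx=2.7,fy=2.7,interpolation=cv2.INTER_CUBIC)[:,:,::-1])
E
```

```text
4.55 [ 0.49824716 -0.25644659  0.35926846] [-1.79952869e+02 -2.86876169e-02  8.95865710e+01]
driver 0.66 [297.6, 95.6, 338.0, 136.8]
driver_collar 0.76 [295.6, 96.4, 336.2, 135.9]
[318.58099086 108.03386987]
```

View pics/e.png

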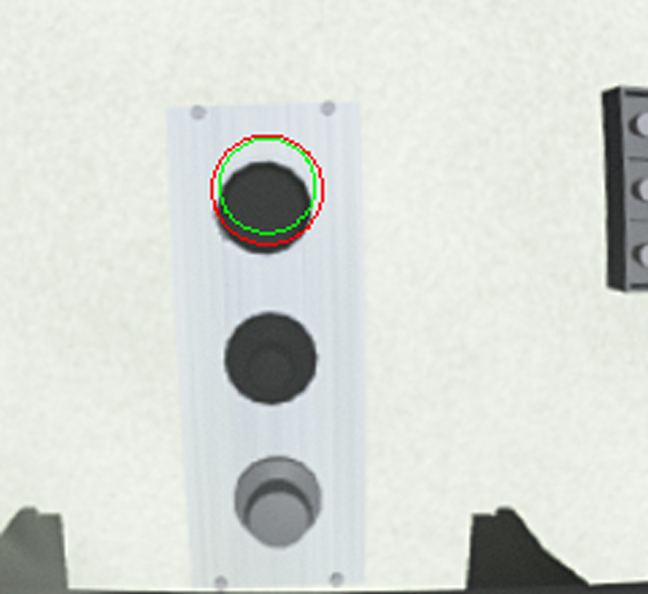

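```bash
python3 - <<'E'
from h import *
k=env.get_calibration("wrist"); k["extrinsics"]=np.load("w2.npz")["E"]
f=lambda u,v,z:np.round(atz("wrist",220-.5+u/2.7,40-.5+v/2.7,z,k)[:2],4)
print("drv",f(264.5,207.5,.2),"deb",f(270.5,358,.14),"nut",f(278,500,.14))
for n,(u,v) in dict(tl=(168,107),tr=(360,101),bl=(191,587),br=(363,583)).items(): print(n,f(u,v,.13))
print("top: drv",[np.round(atz("top",408,229.5,z)[:2],4) for z in (.14,.2)],"rack",atz("top",382.2,228,.13),atz("top",469.1,228,.13))
im=np.load("w2.npz")["im"][70:150,280:360]
cv2.imwrite("pics/f.png",cv2.convertScaleAbs(cv2.resize(im,None,fx=7,fy=7,interpolation=cv2.INTER_CUBIC)[:,:,::-1],alpha=1.0,beta=0))
t=cv2.imread("pics/top.png")[205:250,375:475]; cv2.imwrite("pics/g.png",cv2.resize(t,None,fx=8,fy=8,interpolation=cv2.INTER_CUBIC))
E
```

```text
drv [ 0.4978 -0.1832] deb [ 0.5    -0.2527] nut [ 0.5033 -0.3225]
tl [ 0.4532 -0.1347]
tr [ 0.5422 -0.1324]
bl [ 0.4582 -0.3743]
br [ 0.5476 -0.3727]
top: drv [array([ 0.4999, -0.1861]), array([ 0.4977, -0.1729])] rack [ 0.50565718 -0.11071813  0.13      ] [ 0.50261757 -0.37269834  0.13      ]
```

View pics/f.png

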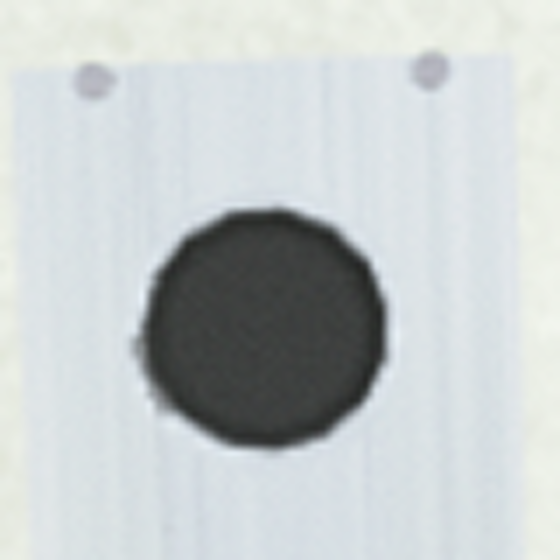

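send_rows --pt "87 24.5 0.2 19.8 0 0 0" --pt "87 24.5 0.2 19.8 0 0 0" --pt "87 24.5 0.2 19.8 0 0 0" --pt "87 0 0 0 0 0 0" --pt "87 0 0 28 0 0 0" --pt "87 0 0 28 0 0 0" --pt "87 0 0 28 0 0 0" --pt "87 0 0 28 0 0 0" --pt "87 0 0 20 0 0 0" --pt "87 0 0 9 0 0 0" --pt "87 0 0 0 0 0 0" --pt "87 0 0 0 0 0 0"

```text
time_s: 5.95
tool_pos: [0.5012, -0.1808, 0.1605]
tool_rot: [179.9, 0.1, 89.9]
force: [-0.1, 0.0, 0.4]
grip_width: 0.0869
```

send_rows --pt "87 -2 -3 1 0 0 0" --pt "87 0 0 0 0 0 0" --pt "87 0 0 0 0 0 0"

```text
time_s: 6.25
tool_pos: [0.4976, -0.1829, 0.1589]
tool_rot: [179.9, 0.0, 89.9]
force: [-0.4, 0.4, -0.3]
grip_width: 0.0872
```

```bash
python3 - <<'E'
from h import *
for i in range(5):
    o=env.get_obs(); print(np.round(o["tool_pos"],4),np.round(o["tool_rot"],2),np.round(o["force"],2)); 
    env.read_camera("wrist")
E
```

```text
[ 0.4976 -0.1829  0.1589] [1.7995e+02 5.0000e-02 8.9860e+01] [-0.43  0.4  -0.35]
[ 0.4976 -0.1828  0.1588] [1.7996e+02 4.0000e-02 8.9870e+01] [ 0.3  -0.49 -0.39]
[ 0.4976 -0.1826  0.1586] [1.7997e+02 2.0000e-02 8.9880e+01] [ 0.13  0.08 -0.16]
[ 0.4975 -0.1826  0.1585] [1.7998e+02 2.0000e-02 8.9890e+01] [ 0.58 -0.39 -0.45]
[ 0.4975 -0.1825  0.1584] [1.7999e+02 1.0000e-02 8.9890e+01] [-0.65 -0.46  0.42]
```

send_rows --pt "30 0 0 0 0 0 0" --pt "30 0 0 0 0 0 0" --pt "30 0 0 0 0 0 0" --pt "30 0 0 0 0 0 0" --pt "30 0 0 0 0 0 0" --pt "30 0 0 0 0 0 0" --pt "30 0 0 0 0 0 0" --grip_force 30

```text
time_s: 7.2
tool_pos: [0.4974, -0.1825, 0.1583]
tool_rot: [180.0, 0.0, 89.9]
force: [-0.8, 0.3, -0.3]
grip_width: 0.0392
```

send_rows --pt "25 0 0 0 0 0 0" --pt "25 0 0 0 0 0 0" --pt "25 0 0 0 0 0 0"

```text
time_s: 7.5
tool_pos: [0.4976, -0.1826, 0.1583]
tool_rot: [180.0, 0.0, 89.9]
force: [2.0, -0.8, -0.6]
grip_width: 0.0351
```

send_rows --pt "25 0 0 -3 0 0 0" --pt "25 0 0 -7 0 0 0" --pt "25 0 0 -15 0 0 0" --pt "25 0 0 -25 0 0 0" --pt "25 0 0 -25 0 0 0" --pt "25 0 0 -25 0 0 0" --pt "25 0 0 -25 0 0 0" --pt "25 0 0 -20 0 0 0" --pt "25 0 0 -10 0 0 0" --pt "25 0 0 -2 0 0 0" --pt "25 0 0 0 0 0 0" --pt "25 0 0 0 0 0 0"

```text
time_s: 8.7
tool_pos: [0.4967, -0.1823, 0.314]
tool_rot: [-179.9, -0.1, 89.9]
force: [-0.0, -0.5, -6.9]
grip_width: 0.0355
```

```bash
python3 - <<'E'
from h import *
F=[];M=[]
for i in range(12):
    o=env.get_obs(); F.append(o["force"]);M.append(o["wrist_torque"]); im=env.read_camera(["top","side"][i%2])
print(o["time_s"],o["tool_pos"],o["tool_rot"],np.mean(F,0),np.std(F,0),np.mean(M,0),o["grip_width"])
cv2.imwrite("pics/s2.png",cv2.resize(im[150:320,200:400],None,fx=3,fy=3)[:,:,::-1])
for r in env.regions_of("side","driver")[:1]: print(r["confidence"],r["rect"])
for h,n in((.2,"top"),(0,"tip"),(.116,"collar")):
    print(n,proj("side",np.array(o["tool_pos"])+[0,0,h-.1443]))
E
```

```text
9.25 [ 0.49739257 -0.18254422  0.31523255] [-1.79997231e+02  4.98904074e-03  8.98858009e+01] [ 1.27309900e-02  1.60842943e-04 -5.82993873e+00] [0.6025326  0.40967403 0.53435928] [-0.00485634 -0.1091702  -0.00286955] 0.03543820891959535
0.62 [308.0, 186.8, 335.0, 258.1]
top [321.41159179 187.91952178]
tip [319.83848996 260.73573981]
collar [320.70166716 220.78073004]
```

View pics/s2.png

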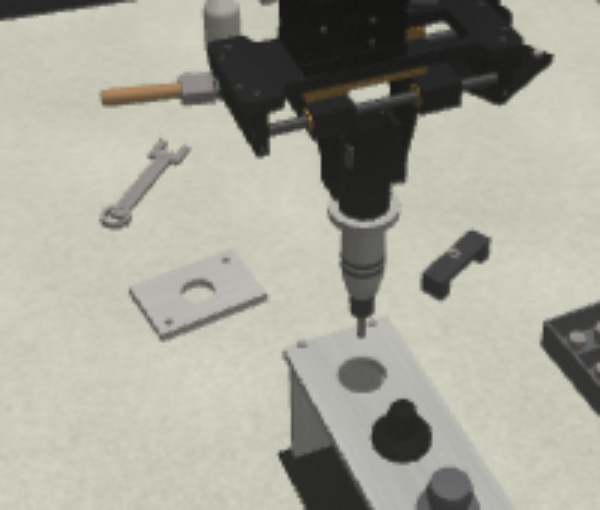

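The side view shows the driver hanging upright in the grip with its silver collar, clear of the rack. It weighs about 5.8 N.

send_rows --pt "25 15 -1.2 0 0 0 0" --pt "25 30 -2.5 0 0 0 0" --pt "25 35 -2.9 0 0 0 0" --pt "25 35 -2.9 0 0 0 0" --pt "25 35 -2.9 0 0 0 0" --pt "25 35 -2.9 0 0 0 0" --pt "25 35 -2.9 0 0 0 0" --pt "25 35 -2.9 0 0 0 0" --pt "25 35 -2.9 0 0 0 0" --pt "25 25 -2.1 0 0 0 0" --pt "25 12.5 -1 0 0 0 0" --pt "25 0 0 0 0 0 0"

```text
time_s: 10.55
tool_pos: [0.4695, 0.1491, 0.3155]
tool_rot: [180.0, -0.0, 90.2]
force: [-0.1, -0.4, -5.9]
grip_width: 0.0353
```

```bash
python3 - <<'E'
from ov import *
env.read_camera("top");env.read_camera("top")
o=env.get_obs(); print(o["time_s"],o["tool_pos"],o["tool_rot"],o["force"])
k=env.get_calibration("wrist"); im=env.read_camera("wrist"); np.savez("w3.npz",im=im,E=k["extrinsics"])
print(proj("wrist",(.561,.1865,.273),k))
c=proj("wrist",(.561,.1865,.273),k).astype(int)
overlay(im,k,(.561,.1865),-155.4,(max(c[0]-100,0),max(c[1]-75,0),min(c[0]+100,640),c[1]+75),4,"pics/i.png")
E
```

```text
10.65 [0.47057263 0.14499564 0.31521643] [1.79997271e+02 7.02054759e-02 8.99274697e+01] [ 0.80360899 -1.06030267 -5.34249946]
[445.67489475 165.28034139]
```

View pics/i.png

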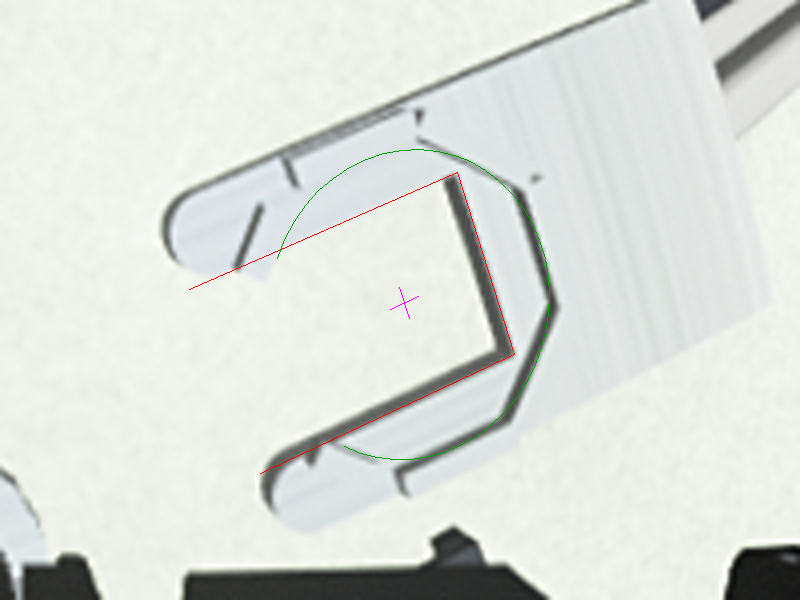

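The overlay sits on the nest at px (446,165) with no shift. I'll check where the collar sits in the grip, since it shows at the left edge of that crop.

```bash
python3 - <<'E'
from h import *
d=np.load("w3.npz"); k=env.get_calibration("wrist"); k["extrinsics"]=d["E"]; im=d["im"]
T=np.array([.4706,.1450,.3152]); x0,y0,x1,y1=265,190,385,260; s=6
a=cv2.resize(im[y0:y1,x0:x1],None,fx=s,fy=s,interpolation=cv2.INTER_CUBIC); t=np.linspace(0,2*np.pi,80)
for r,z,col in((.025,-.0183,(255,0,0)),):
    p=np.array([proj("wrist",T+[r*np.cos(q),r*np.sin(q),z],k) for q in t]); cv2.polylines(a,[((p-[x0-.5,y0-.5])*s).astype(int).reshape(-1,1,2)],True,col,1)
cv2.imwrite("pics/j.png",a[:,:,::-1]); print(p.min(0),p.max(0))
E
```

```text
[278.84963342 196.10599621] [357.84841325 269.46095968]
```

View pics/j.png

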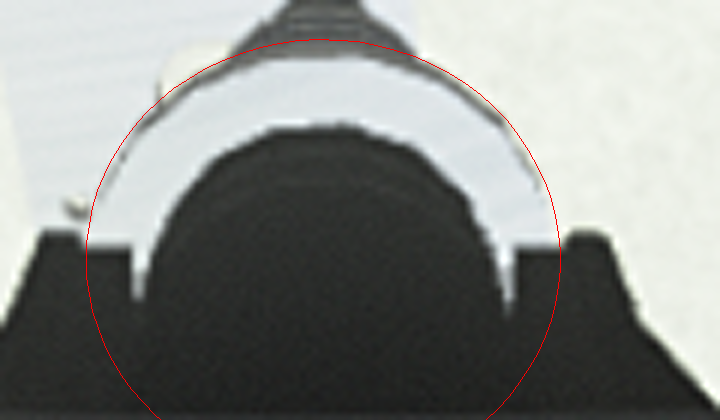

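send_rows --pt "25 4.5 9 0 0 0 0" --pt "25 4.5 9 0 0 0 0" --pt "25 4.2 9 0 0 0 0" --pt "25 4.2 9 0 0 0 0" --pt "25 4.2 9 0 0 0 0" --pt "25 4.2 9 0 0 0 0" --pt "25 4.2 9 0 0 0 0" --pt "25 4.2 9 0 0 0 0" --pt "25 4.2 9 0 0 0 0" --pt "25 4.1 9.4 0 0 0 0" --pt "25 0 0 0 0 0 0" --pt "25 0 0 0 0 0 0"

```text
time_s: 11.9
tool_pos: [0.5614, 0.1875, 0.315]
tool_rot: [-180.0, -0.0, 89.9]
force: [-0.2, -0.0, -5.1]
grip_width: 0.0352
```

```bash
python3 - <<'E'
from ov import *
F=[]
for i in range(6):
    env.read_camera("side"); o=env.get_obs(); F.append(o["force"])
print(o["time_s"],o["tool_pos"],o["tool_rot"],np.mean(F,0))
k=env.get_calibration("wrist"); im=env.read_camera("wrist"); np.savez("w4.npz",im=im,E=k["extrinsics"])
c=proj("wrist",(.561,.1865,.273),k).astype(int); print(c)
overlay(im,k,(.561,.1865),-155.4,(c[0]-100,c[1]-75,c[0]+100,c[1]+75),4,"pics/k.png")
E
```

```text
12.2 [0.56132336 0.18720655 0.31545128] [1.79968601e+02 2.95955465e-02 8.98777798e+01] [-0.17379232 -0.14356226 -5.41045542]
[317 222]
```

View pics/k.png

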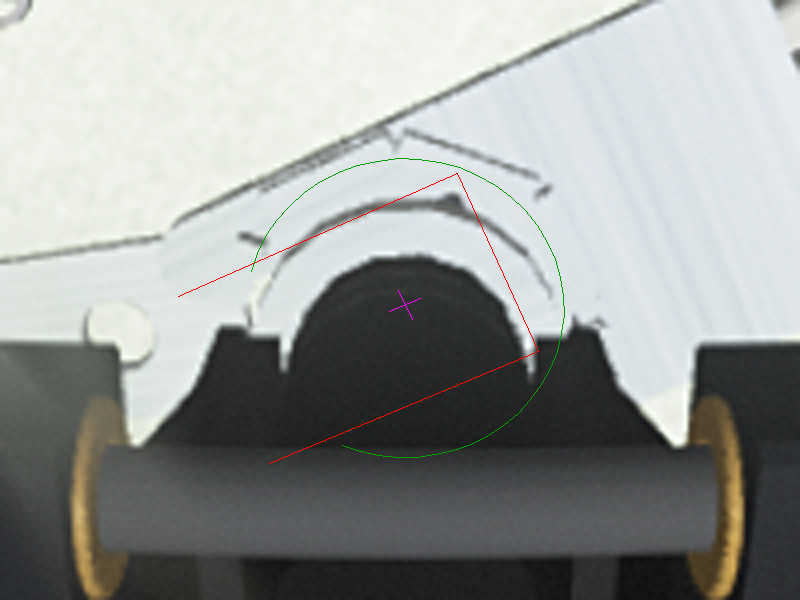

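The driver sits over the nest and the nest hasn't moved. I'll lower it into the rim and work out the arc.

send_rows --pt "25 0 0 3 0 0 0" --pt "25 0 0 3 0 0 0" --pt "25 0 0 2 0 0 0" --pt "25 0 0 2 0 0 0" --pt "25 0 0 1 0 0 0" --pt "25 0 0 1 0 0 0" --pt "25 0 0 1 0 0 0" --pt "25 0 0 1 0 0 0" --pt "25 0 0 0 0 0 0" --pt "25 0 0 0 0 0 0"

```text
time_s: 13.25
tool_pos: [0.5615, 0.1874, 0.3014]
tool_rot: [180.0, 0.0, 89.9]
force: [-0.5, -0.1, -4.3]
grip_width: 0.0352
```

```bash
cat > f.py <<'E'
from h import *
F=[]
for i in range(8):
    env.read_camera("side"); o=env.get_obs(); F.append(o["force"])
print(o["time_s"],np.round(o["tool_pos"],4),np.round(np.mean(F,0),2),np.round(o["wrist_torque"],2))
E
python3 f.py; python3 - <<'E'
import numpy as np
X=lambda d:.28*(np.cos(np.arcsin(.4226-d/.28))-.9063)*1000
for a in range(0,130,10):
    s=X((a+10)/1000)-X(a/1000); print(a,"->",a+10,"x",round(-.416*s,2),"y",round(-.909*s,2))
E
```

```text
13.65 [0.5614 0.1874 0.3013] [-0.8  -0.57 -3.37] [-0.08  0.1  -0.01]
0 -> 10 x -1.84 y -4.02
10 -> 20 x -1.65 y -3.61
20 -> 30 x -1.47 y -3.21
30 -> 40 x -1.3 y -2.83
40 -> 50 x -1.13 y -2.47
50 -> 60 x -0.97 y -2.11
60 -> 70 x -0.81 y -1.76
70 -> 80 x -0.65 y -1.42
80 -> 90 x -0.5 y -1.09
90 -> 100 x -0.35 y -0.76
100 -> 110 x -0.2 y -0.43
110 -> 120 x -0.05 y -0.11
120 -> 130 x 0.1 y 0.22
```

send_rows --pt "25 -0.2 -0.4 1 0 0 0" --pt "25 -0.3 -0.8 2 0 0 0" --pt "25 -0.45 -1 2.5 0 0 0" --pt "25 -0.45 -1 2.5 0 0 0" --pt "25 -0.4 -0.9 2.5 0 0 0" --pt "25 -0.4 -0.9 2.5 0 0 0" --pt "25 -0.4 -0.9 2.5 0 0 0" --pt "25 -0.4 -0.85 2.5 0 0 0" --pt "25 -0.35 -0.8 2.5 0 0 0" --pt "25 -0.35 -0.8 2.5 0 0 0" --pt "25 0 0 0 0 0 0" --pt "25 0 0 0 0 0 0"

```text
time_s: 14.85
tool_pos: [0.553, 0.1837, 0.2781]
tool_rot: [-180.0, 0.0, 89.9]
force: [-2.5, -0.9, -1.4]
grip_width: 0.0353
```

```bash
python3 f.py
```

```text
15.25 [0.5531 0.1837 0.2783] [-2.1  -1.12 -1.64] [-0.22  0.44 -0.02]
```

Lateral force is about 2.4 N along the nest's +x, so I'm lagging the arc a little. I'll move outwards to relieve it.

send_rows --pt "25 -0.3 -0.7 0 0 0 0" --pt "25 -0.3 -0.7 0 0 0 0" --pt "25 0 0 0 0 0 0"

```text
time_s: 15.55
tool_pos: [0.5523, 0.1834, 0.2784]
tool_rot: [179.9, -0.0, 89.9]
force: [1.0, 0.8, -2.7]
grip_width: 0.0353
```

```bash
python3 f.py
```

```text
15.95 [0.5518 0.1832 0.2783] [ 1.18  0.54 -2.89] [ 0.16 -0.49 -0.04]
```

send_rows --pt "25 -0.15 -0.4 2 0 0 0" --pt "25 -0.25 -0.6 2.5 0 0 0" --pt "25 -0.35 -0.75 2.5 0 0 0" --pt "25 -0.35 -0.75 2.5 0 0 0" --pt "25 -0.3 -0.7 2.5 0 0 0" --pt "25 -0.3 -0.7 2.5 0 0 0" --pt "25 -0.3 -0.7 2.5 0 0 0" --pt "25 -0.3 -0.65 2.5 0 0 0" --pt "25 -0.3 -0.65 2.5 0 0 0" --pt "25 -0.3 -0.65 2.5 0 0 0" --pt "25 0 0 0 0 0 0" --pt "25 0 0 0 0 0 0"

```text
time_s: 17.15
tool_pos: [0.545, 0.1801, 0.2537]
tool_rot: [-180.0, 0.0, 89.9]
force: [-2.4, -0.5, -1.0]
grip_width: 0.035
```

```bash
python3 f.py
```

```text
17.55 [0.545  0.1801 0.2538] [-1.87 -0.95 -0.6 ] [-0.26  0.42 -0.01]
```

send_rows --pt "25 -0.35 -0.75 0 0 0 0" --pt "25 -0.2 -0.4 2 0 0 0" --pt "25 -0.25 -0.55 2.5 0 0 0" --pt "25 -0.25 -0.55 2.5 0 0 0" --pt "25 -0.22 -0.5 2.5 0 0 0" --pt "25 -0.22 -0.5 2.5 0 0 0" --pt "25 -0.2 -0.45 2.5 0 0 0" --pt "25 -0.2 -0.45 2.5 0 0 0" --pt "25 0 0 0 0 0 0" --pt "25 0 0 0 0 0 0"

```text
time_s: 18.55
tool_pos: [0.5411, 0.1784, 0.2368]
tool_rot: [180.0, -0.0, 89.9]
force: [1.6, 0.0, -1.6]
grip_width: 0.0353
```

```bash
python3 f.py
```

```text
18.95 [0.5412 0.1784 0.2369] [ 2.1   0.58 -0.69] [ 0.22 -0.69 -0.  ]
```

send_rows --pt "25 0.2 0.4 0 0 0 0" --pt "25 -0.1 -0.2 1.5 0 0 0" --pt "25 -0.1 -0.2 1.5 0 0 0" --pt "25 -0.05 -0.15 1 0 0 0" --pt "25 0 0 0 0 0 0" --pt "25 0 0 0 0 0 0"

```text
time_s: 19.55
tool_pos: [0.5405, 0.1781, 0.2326]
tool_rot: [-180.0, 0.0, 89.9]
force: [-0.1, 0.4, -0.7]
grip_width: 0.0356
```

```bash
sed -i 's/range(8)/range(16)/' f.py; python3 f.py
```

```text
20.35 [0.5406 0.1782 0.2327] [-0.98 -0.23 -0.34] [-0.21  0.27 -0.02]
```

send_rows --pt "25 -0.1 -0.25 1.5 0 0 0" --pt "25 -0.1 -0.25 1.5 0 0 0" --pt "25 -0.1 -0.25 2 0 0 0" --pt "25 -0.1 -0.25 2 0 0 0" --pt "25 -0.1 -0.2 1.5 0 0 0" --pt "25 -0.1 -0.2 1.5 0 0 0" --pt "25 0 0 0 0 0 0" --pt "25 0 0 0 0 0 0"

```text
time_s: 21.15
tool_pos: [0.5393, 0.1776, 0.2226]
tool_rot: [-180.0, 0.0, 89.9]
force: [-3.2, -1.3, -0.5]
grip_width: 0.0353
```

```bash
sed -i 's/range(16)/range(24)/' f.py; python3 f.py
```

```text
22.35 [0.5394 0.1776 0.2227] [-2.71 -1.4   0.55] [-0.29  0.57  0.05]
```

send_rows --pt "25 -0.25 -0.55 0 0 0 0" --pt "25 -0.25 -0.55 0 0 0 0" --pt "25 0 0 0 0 0 0" --pt "25 0 0 0 0 0 0"

```text
time_s: 22.75
tool_pos: [0.5392, 0.1776, 0.2231]
tool_rot: [179.9, -0.1, 89.9]
force: [3.7, 0.6, 0.7]
grip_width: 0.035
```

```bash
python3 f.py
```

```text
23.95 [0.5383 0.1772 0.2227] [ 2.31  0.99 -0.19] [ 0.32 -0.81 -0.02]
```

send_rows --pt "25 0.3 0.7 -1.5 0 0 0" --pt "25 0 0 0 0 0 0" --pt "25 0 0 0 0 0 0" --pt "25 0 0 0 0 0 0"

```text
time_s: 24.35
tool_pos: [0.5386, 0.1773, 0.224]
tool_rot: [-179.9, 0.0, 89.9]
force: [0.1, -0.7, 0.2]
grip_width: 0.0354
```

```bash
python3 f.py
```

```text
25.55 [0.5387 0.1773 0.2241] [-1.7  -0.47  0.3 ] [-0.31  0.66  0.02]
```

Vertical balance is within about 0.1 N and the remaining lateral force is small. I'll ease the lateral force, lower the grip force, then open slowly.

send_rows --pt "25 -0.12 -0.28 0 0 0 0" --pt "25 0 0 0 0 0 0" --pt "25 0 0 0 0 0 0" --grip_force 12

```text
time_s: 25.85
tool_pos: [0.5387, 0.1773, 0.2242]
tool_rot: [-180.0, 0.0, 89.9]
force: [-2.2, -0.0, -0.7]
grip_width: 0.0358
```

send_rows --pt "30 0 0 0 0 0 0" --pt "30 0 0 0 0 0 0" --pt "30 0 0 0 0 0 0" --pt "30 0 0 0 0 0 0" --grip_force 3

```text
time_s: 26.25
tool_pos: [0.5387, 0.1773, 0.2242]
tool_rot: [180.0, 0.0, 89.9]
force: [-3.2, -0.2, -0.1]
grip_width: 0.0361
```

```bash
sed -i 's/range(24)/range(10)/' f.py; python3 f.py
```

```text
26.75 [0.5388 0.1773 0.2242] [-2.53 -1.07  0.37] [-0.24  0.47  0.02]
```

send_rows --pt "30 -0.2 -0.4 0 0 0 0" --pt "30 0 0 0 0 0 0" --pt "30 0 0 0 0 0 0"

```text
time_s: 27.05
tool_pos: [0.5387, 0.1773, 0.2244]
tool_rot: [180.0, -0.0, 89.9]
force: [-0.7, -1.1, 0.1]
grip_width: 0.0355
```

```bash
python3 f.py
```

```text
27.55 [0.5386 0.1772 0.2243] [-0.33 -0.25 -0.01] [-0.01 -0.15  0.01]
```

All forces and moments are about zero, so the arm carries the tool. Releasing slowly.

send_rows --pt "36 0 0 0 0 0 0" --pt "37 0 0 0 0 0 0" --pt "38 0 0 0 0 0 0" --pt "39 0 0 0 0 0 0" --pt "40 0 0 0 0 0 0" --pt "42 0 0 0 0 0 0" --pt "44 0 0 0 0 0 0" --pt "44 0 0 0 0 0 0"

```text
time_s: 28.35
tool_pos: [0.5383, 0.1771, 0.2242]
tool_rot: [-180.0, 0.0, 89.9]
force: [-0.2, -0.0, 0.7]
grip_width: 0.0436
```

```bash
python3 - <<'E'
from h import *
o=env.get_obs(); print(o["tool_pos"],o["force"],o["grip_width"])
a=None
for i in range(6):
    im=env.read_camera("side").astype(int)
    if a is not None: print(i,np.abs(im-a)[60:260,200:400].max(), (np.abs(im-a)[60:260,200:400].max(2)>25).sum())
    a=im
k=env.get_calibration("wrist"); w=env.read_camera("wrist")
A=cv2.resize(a.astype(np.uint8)[80:230,220:400],(720,600)); 
cv2.imwrite("pics/l.png",A[:,:,::-1])
E
```

```text
[0.5383434  0.17713227 0.22421201] [-0.22612862 -0.04249544  0.68277979] 0.043592381924646664
1 40 2
2 41 4
3 26 1
4 34 1
5 24 0
```

View pics/l.png

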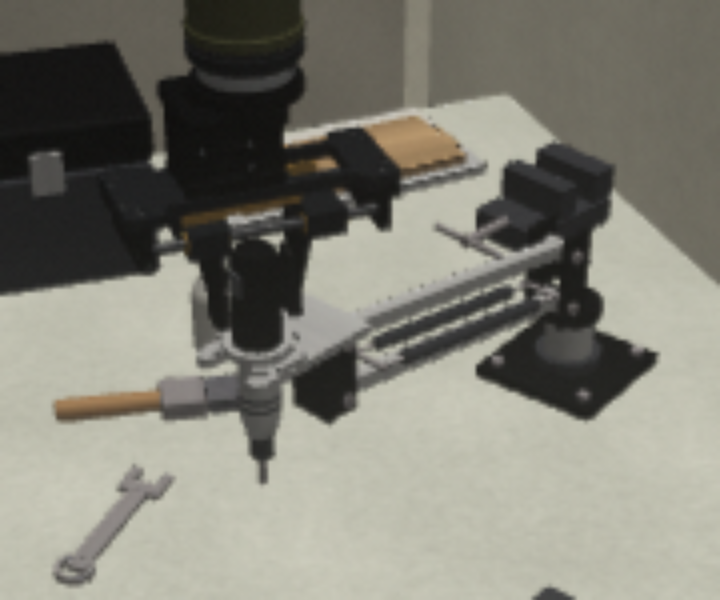

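The tool hangs upright in the nest and is still: the tip is at crop (262,480) and the collar at (262,345). I'll open fully and retreat straight up.

send_rows --pt "50 0 0 0 0 0 0" --pt "60 0 0 0 0 0 0" --pt "70 0 0 0 0 0 0" --pt "80 0 0 0 0 0 0" --pt "80 0 0 -5 0 0 0" --pt "80 0 0 -15 0 0 0" --pt "80 0 0 -25 0 0 0" --pt "80 0 0 -30 0 0 0" --pt "80 0 0 -30 0 0 0" --pt "80 0 0 -30 0 0 0" --pt "80 0 0 -15 0 0 0" --pt "80 0 0 0 0 0 0"

```text
time_s: 29.9
tool_pos: [0.5393, 0.1782, 0.3778]
tool_rot: [179.7, -0.1, 89.9]
force: [0.3, 0.1, 0.1]
grip_width: 0.08
```

```bash
python3 - <<'E'
from h import *
a=None
for i in range(10):
    im=env.read_camera("side").astype(int)
    if a is not None: print(i,(np.abs(im-a)[130:260,200:400].max(2)>25).sum(),end=" ")
    a=im
    if i in(0,9): print([np.round(r["rect"],1).tolist() for r in env.regions_of("side","driver_collar")[:1]])
o=env.get_obs(); print(o["time_s"],o["tool_pos"],o["force"],o["grip_width"])
cv2.imwrite("pics/m.png",cv2.resize(a.astype(np.uint8)[80:230,220:400],(720,600))[:,:,::-1])
E
```

```text
[[277.3, 140.3, 294.7, 195.9]]
1 0 2 0 3 0 4 0 5 0 6 0 7 0 8 0 9 0 [[275.8, 137.3, 293.1, 192.8]]
30.5 [0.53825654 0.17710591 0.37401168] [ 0.35739448  0.0655614  -0.5105215 ] 0.0801735812392408
```

```bash
python3 -c "
from cell import env
print(env.sign_off())"
```

```text
the job is handed in; nothing more can be done
None
```

The screwdriver is hanging in the nest on the balanced arm, and I handed the job in at about 30.5 s of the 54 s allowed.

- **Pick and insert:** I lifted it straight out of the rack (weight about 5.8 N) and slid it through the nest's open front. The collar then went down inside the rim.
- **Easing down:** I followed the arm's arc down in small steps, to about 77 mm. Sideways forces of up to about 3 N built up along the way. I relieved them by shifting the tool a millimetre or less at a time.
- **Release:** I opened the fingers slowly, only once the averaged force was about 0 N vertically and 0.4 N or less sideways. Then I retreated straight up, about 150 mm.

**Last checks:**
- After the release, the side view showed the tool upright in the nest, with almost no change between frames.
- After the retreat, ten side frames showed no motion above the noise, and the wrist force was near zero.
- The detected outline of the tool moved by about 3 pixels (2 to 4 mm) between the first and last of those frames. The frame differences were zero, so I took this as detector noise.
- I could not view the very last picture because the 12-picture limit was reached. That check rests on the numbers only.
- I did not check the bystander objects one by one at the end. The robot did not knowingly touch any of them.

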